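Wax the scuff in the teak table

TASK

Take the round wax brush from the upturned tin lid, dip its bristles into the open tin and press them gently onto the wax, however low it is, until they give a little. Then brush along the pale scuff in the table from its far end to its near end, the bristles lightly pressed so that they give a little, never crushed right down. Stand the brush back in the lid, bristles down, and leave the tin, the lid and everything else where they are.

Things in the scene. Friction and masses are not known exactly. Their poses are not given: they have to be found in the camera images.
- brush: Short round wax brush standing on its bristles in the lid; 116 mm tall, 95 g. Origin: centre of the flat bristle end when not pressed; z up the handle. From the bottom: dark stiff bristles (diameter 37 mm), metal ferrule (37 mm wide, 26 to 44 mm up), turned pale wood handle: neck at 53 mm, straight part 28 mm thick from 62 to 90 mm, knob 34 mm wide at 100 mm, top at 116 mm.
- brush_grip (a point): Centre of the straight round part of the brush handle, on its axis, 76 mm above the bristle end: where to grip it, firmly (60 N does no harm). Dragged at right angles to the line on which the fingers close, the round handle can swing between the pads; dragged along that line it cannot.
- brush_tip (a point): Centre of the flat bristle end; moves up with the bristles when they are pressed.
- bristles (a joint): How far the bristles are pressed in along the handle: 0 free, at most 0.012 m. A spring: they start to give at about 1.2 N and give about 1.7 mm per further newton (4 N: 5 mm; about 8 N: fully crushed). Waxy, they slide easily over wood and steel.
- tin: Open round steel tin of hard furniture wax, loose, outer diameter 86 mm, inner 80 mm, height 50 mm, about 280 g. Origin: centre of its underside; z up. A flat disc of hard buff wax fills the bottom; its top lies anywhere from 12 to 30 mm above the underside (tin more or less used up) and must be felt or seen.
- tin_rim (a point): Centre of the tin's mouth, 50 mm above its underside.
- lid: The tin's steel lid lying upside down as a shallow dish, loose, 60 g: outer diameter 92 mm, height 13 mm, inner diameter 86 mm, inner floor 3 mm above its underside. Origin: centre of its underside; z up.
- scuff: Pale worn scuff in the table top, flush with it, 80 mm long and about 24 mm wide. Origin: its middle, at table height; its x axis runs along its length towards its far end (away from the robot, within 30 degrees).
- scuff_far (a point): On the scuff's middle line, 10 mm inside its far end (the end away from the robot), at table height.
- scuff_near (a point): On the scuff's middle line, 10 mm inside its near end (the end towards the robot), at table height.
- remote: Bystander: black remote control, 165 x 46 x 18 mm, lying flat. Origin: centre of its underside; x along its length.
- sander: Bystander: cork sanding block, 112 x 64 x 34 mm. Origin: centre of its underside; x along its length.
- pencil: Bystander: flat green carpenter's pencil, about 172 x 14 x 8 mm. Origin: underside, middle of the painted part; x towards the point.
- knife: Bystander: filling knife with wooden handle, about 180 x 30 x 12 mm. Origin: underside, near its middle; x towards the blade.
- mug: Bystander: blue ceramic mug with a handle, diameter 82 mm, height 92 mm. Origin: centre of its underside.
- filler: Bystander: small closed can, diameter 64 mm, height 40 mm. Origin: centre of its underside.
- books: Bystander: two paperbacks in a stack, 205 x 135 x 52 mm. Origin: centre of the underside.
There are look-alikes about, which are no part of the job. There is more than one size of the brush; the one meant has the size given above. Leave any purple look-alike of the tin alone.

How it is judged (in metres and radians):
On the way, in this order (a step that is already met when the one before it is completed fails the run):
1. the bristles are inside the tin and pressed down onto the wax (z of brush_tip in the frame of tin between 0.004 and 0.035 m and horizontal distance between brush_tip and tin_rim below 0.028 m and contact force between brush and tin above 0.8 N and value of joint bristles above 0.0005 m), for 0.15 s.
2. the bristles are pressed on the table at the far end of the scuff (horizontal distance between brush_tip and scuff_far below 0.014 m and height (world z) of brush_tip below 0.004 m and value of joint bristles above 0.0004 m), for 0.1 s.
3. the bristles are pressed on the table at the middle of the scuff (horizontal distance between brush_tip and scuff below 0.014 m and height (world z) of brush_tip below 0.004 m and value of joint bristles above 0.0004 m), for 0.1 s.
4. the bristles are pressed on the table at the near end of the scuff (horizontal distance between brush_tip and scuff_near below 0.014 m and height (world z) of brush_tip below 0.004 m and value of joint bristles above 0.0004 m), for 0.1 s.
At the end, for the whole second after the job is handed in: The brush stands upright (within 8 degrees), bristles down on the floor of the upturned lid (bristle end within 28 mm of the lid's centre and no more than 8 mm above its underside), at rest and released; tin and lid lie flat and within 30 mm of where they began (horizontal distance between brush_tip and lid below 0.028 m and z of brush_tip in the frame of lid below 0.008 m and angle between brush's own z axis and vertical below 0.15 rad and contact force between brush and lid above 0.3 N and linear speed of brush below 0.02 m/s and angle between each of tin, lid's own z axis and vertical below 0.1 rad and distance of each of tin, lid from where it was at the start of the episode below 0.03 m); the robot touches nothing.
It fails at once if the brush is rammed into the tin or its wax (over 20 N) (contact force between brush and tin above 20 N).
It fails at once if the bristles are crushed right down into the ferrule (over 11.5 mm, about 8 N) (value of joint bristles above 0.0115 m).
It fails at once if a bystander is shifted by more than 30 mm (distance of any of remote, sander, pencil, knife, mug, filler, books from where it was at the start of the episode above 0.03 m).
It also fails if it takes over 61 s, if anything falls off the work surface, if the arm or the gripper's body presses on something with over 40 N, if the wrist force passes 120 N, or if a joint passes its speed limit or range.

ROBOT

A 6-joint arm with a two-finger parallel gripper is mounted at the origin on the work surface. World frame = base frame: x ahead of the robot, y to its left, z up, the work surface at z = 0. Lengths are in mm, angles in degrees, forces in N, time in s.
With the tool pointing down it reaches from about 300 to 850 mm from the base axis. Payload 4.2 kg.
Tool frame: the origin (TCP) lies midway between the tips of the shut fingers; the grasp point (between the pads) lies 19 mm behind it; z points along the fingers, y is the line along which they close (so a half turn about z gives the same grasp; the last joint's range is limited). The gripper opens to 91 mm and grips with 3 to 60 N. Pads are 32 mm wide; open, the fingers measure 118 mm over their backs; the gripper's body (76 mm by 178 mm) begins 60 mm behind the grasp point.
Start: joints at [74.37, 18.312, 89.639, -0, 72.044, -1.146], TCP at [143.819, 556.743, 186.176] pointing down, gripper open.
Joint ranges: [-177.97, 177.97], [-48.28, 115.42], [12.27, 149.76], [-77.06, 257.06], [2.81, 150.46], [-146.56, 146.56]. Speed limits (degrees/s): [147.25, 147.25, 180, 180, 180, 180].

INTERFACE

Orientations are given as [roll, pitch, yaw] about the fixed x, y, z axes, in that order (R = Rz(yaw) Ry(pitch) Rx(roll)).
In Python, from workcell import state, grab_frame, camera_model, workorder gives the robot as it stands.
- The arm moves only by the tool carry_out, never from a script. Its argument "commands" is a list of rows, each a list of 7 numbers: the turn, a rotation vector about the tool's x, y, z in degrees, then the shift along the tool's x, y, z in mm, then the opening, from -1 (shut) to 1 (fully open). In form: [[ax, ay, az, dx, dy, dz, hand], ...]. A call has 1 to 20 rows; each row is the pose to reach, as a shift and turn from the pose commanded when the call began, along the tool's axes at that moment; what a row does not reach only later rows make up. A row lasts 1/10 s, in which the tool goes at most 50 mm and 8.59 degrees, less where a joint would pass 70% of its speed; a pose out of reach is approached as far as the arm can. A call with a gripper value outside its range is refused whole. The fingers move at their own pace and stop on an object; "force" is the grip in N (left out, the last holds). Time passes only in rows, so rows that repeat a pose let the fingers close. It gives the time, the measured TCP pose, the force, the opening and the grip force at its end, in the units of the state.
- state(): the state, without advancing time (a new reading comes with each control period).
- grab_frame(name): name is "scene" or "top" or "wrist"; returns the picture (400x640x3 uint8, red, green, blue); there is no depth.
- camera_model(name): a dict with "fx", "fy", "cx", "cy" (pixels), "origin" and "rotation" of the camera in the world; the wrist camera has in their place "mount" (4x4, takes a point from camera to tool coordinates, whose origin is the TCP and whose axes are the flange's). Camera axes: x right, y up, looking along -z (the intrinsics and any distortion apply to the point x, -y, -z); pixel columns grow to the right and rows downward; lengths in mm; the calibration is good to about 2 mm. A picture is of the moment at which its call begins: read the wrist's pose just before it. camera_model takes no time and is no camera call.
- workorder.job_done(): hands the job in; it is judged then, once.
The state is a dict: "time_s": time; "qpos": joint angles; "qvel": joint speeds; "effort": joint torques, N m; "ee_pos": TCP position; "ee_rot": TCP orientation; "force": force on the tool from outside, world axes, zero at the start; "torque": the same for the moment, N m; "gripper_width": finger opening in mm; "gripper_force": force on a finger pad.
Only numpy, scipy, OpenCV 4.12 (cv2) and the standard library are available. Lean on these libraries where they do the work, as an engineer would, in place of code of your own. Each camera call takes 0.05 s, during which the arm holds its last target. There are 200 camera calls.

## Working session

There is one attempt and no reset: what is moved stays moved. The work goes in short steps, Python scripts to look and compute and a tool call to move; the robot and the scene stay as the last step left them, time stands still between calls to the robot, and variables do not carry over. Pictures are saved under pics/ and viewed, at most 10 in all, crops included, and the job is handed in when it is done.

Besides the shell and the picture viewer there is one more tool, called by a JSON object that holds its "name" and its "arguments", one argument or row to a line. carry_out: Moves the arm, as the interface text tells. Its arguments: {"type":"object","properties":{"commands":{"type":"array"},"force":{"type":"number"}},"required":["commands"]}

```bash
ls; mkdir -p pics; python3 - <<'E'
from workcell import state, grab_frame, camera_model
import cv2
s=state();print({k:s[k] for k in("time_s","ee_pos","ee_rot","force","gripper_width")})
for n in("scene","top","wrist"):
    cv2.imwrite(f"pics/{n}0.png",grab_frame(n)[...,::-1]);print(n,camera_model(n))
E
```

```text
pics
{'time_s': 0.0, 'ee_pos': array([143.66963176, 556.17517964, 185.31041708]), 'ee_rot': array([-1.79895761e+02, -2.75075860e-03,  1.65513745e+02]), 'force': array([-0.06456836,  0.23238027, -0.08316582]), 'gripper_width': 90.99588636509597}
scene {'fx': 519.6672294341082, 'fy': 519.6672294341082, 'cx': 325.6152784564974, 'cy': 196.90517218405103, 'origin': array([1165.60909417,  626.46882517,  869.08674387]), 'rotation': array([ 45.63335476,   1.19238991, 137.17766394])}
top {'fx': 463.18407283480195, 'fy': 463.18407283480195, 'cx': 313.5455376544027, 'cy': 205.1777086973079, 'origin': array([ 461.99879931,   23.46486359, 1179.19755506]), 'rotation': array([  9.60274951,  -0.71512782, -89.6552488 ])}
wrist {'fx': 304.871202387142, 'fy': 304.871202387142, 'cx': 319.5817292225739, 'cy': 194.73487218638456, 'mount': array([[-3.35475900e-04,  9.63997872e-01,  2.65909741e-01,
         7.43129293e+01],
       [ 9.99999934e-01,  3.61097033e-04, -4.74630708e-05,
         9.77984188e-01],
       [-1.41773518e-04,  2.65909707e-01, -9.63997929e-01,
        -1.98678409e+02],
       [ 0.00000000e+00,  0.00000000e+00,  0.00000000e+00,
         1.00000000e+00]])}
```

View pics/top0.png

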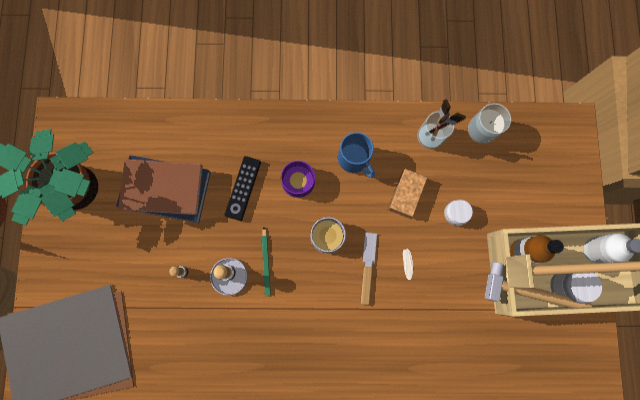

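View pics/scene0.png

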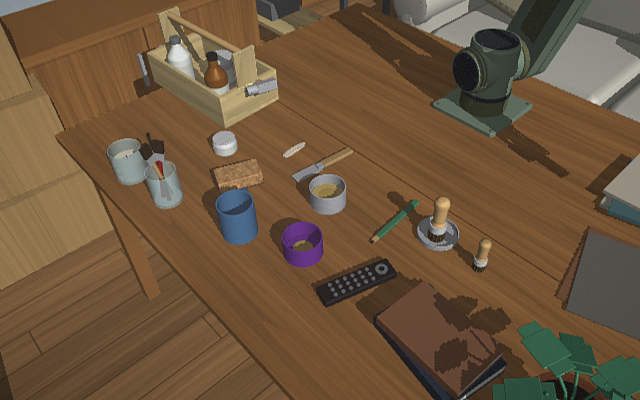

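The candidate brushes in the top view are a tall one in the lid at about (228,272) and a small one on the table at (178,271). The task's brush is the tall one standing in the lid. The steel tin with buff wax is at (328,235), and the purple look-alike is at (298,180). The scuff is at (408,264). I'll enlarge to confirm.

```bash
cat > h.py <<'E'
import numpy as np, cv2
from scipy.spatial.transform import Rotation as R
from workcell import state, grab_frame, camera_model
def cam(n, st=None):
    c=camera_model(n)
    if n=="wrist":
        T=R.from_euler("xyz",st["ee_rot"],degrees=True).as_matrix(); m=np.array(c["mount"])
        return c,T@m[:3,3]+st["ee_pos"],T@m[:3,:3]
    return c,np.array(c["origin"]),R.from_euler("xyz",c["rotation"],degrees=True).as_matrix()
def ray(C,u,v):
    c,o,M=C; d=M@np.array([(u-c["cx"])/c["fx"],-(v-c["cy"])/c["fy"],-1]); return o,d/np.linalg.norm(d)
def onz(C,u,v,z):
    o,d=ray(C,u,v); return o+d*(z-o[2])/d[2]
def proj(C,p):
    c,o,M=C; q=M.T@(np.array(p)-o); return np.array([c["cx"]-c["fx"]*q[0]/q[2], c["cy"]+c["fy"]*q[1]/q[2]])
def tri(*rs):
    A=sum(np.eye(3)-np.outer(d,d) for o,d in rs); b=sum((np.eye(3)-np.outer(d,d))@o for o,d in rs)
    p=np.linalg.solve(A,b); return p,[np.linalg.norm(np.cross(p-o,d)) for o,d in rs]
def crop(im,u0,v0,u1,v1,k,step=20):
    a=cv2.resize(im[v0:v1,u0:u1],None,fx=k,fy=k,interpolation=cv2.INTER_CUBIC)
    for u in range(-(-u0//step)*step,u1,step): cv2.line(a,((u-u0)*k,0),((u-u0)*k,6),(0,0,255),1); cv2.putText(a,str(u),((u-u0)*k+2,14),0,.35,(255,255,255),1)
    for v in range(-(-v0//step)*step,v1,step): cv2.line(a,(0,(v-v0)*k),(6,(v-v0)*k),(0,0,255),1); cv2.putText(a,str(v),(8,(v-v0)*k+4),0,.35,(255,255,255),1)
    return a
def stack(*ims):
    w=max(i.shape[1] for i in ims); return np.vstack([cv2.copyMakeBorder(i,0,0,0,w-i.shape[1],cv2.BORDER_CONSTANT) for i in ims])
E
python3 - <<'E'
from h import *
t=cv2.imread("pics/top0.png"); s=cv2.imread("pics/scene0.png")
a=crop(t,160,213,425,305,3); b=np.hstack([crop(s,410,185,510,285,3),crop(s,275,130,435,230,3)])
cv2.imwrite("pics/m1.png",stack(a,b)); print(stack(a,b).shape)
E
```

```text
(576, 795, 3)
```

View pics/m1.png

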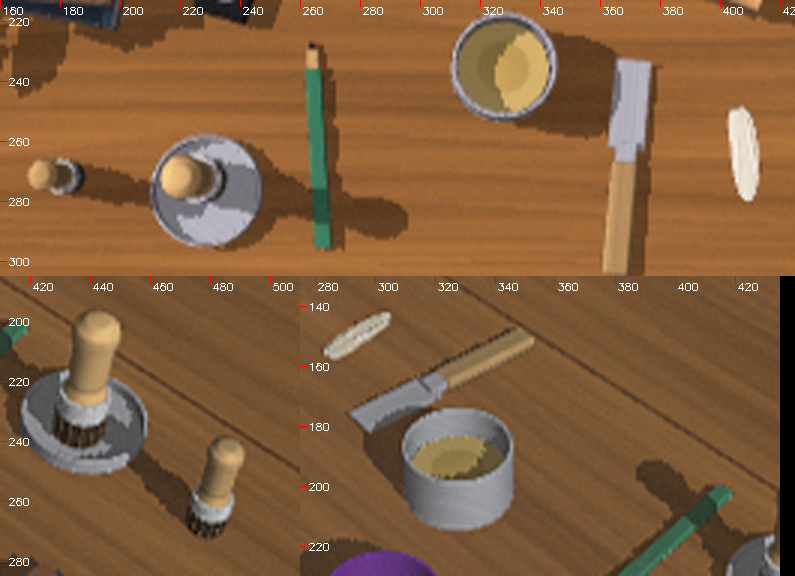

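The crop confirms it: the tall brush (knob at top (220,272), scene (442,203)) stands in the lid, and the small one at (174,271) is the wrong size. The tin's mouth is at top (328,235), scene (328,186). The scuff's ends are at top (406,249) and (410,280).

```bash
python3 - <<'E'
from h import *
np.set_printoptions(precision=1,suppress=True)
T=cam("top");S=cam("scene")
for n,a,b in [("knob",(220.3,272),(442.3,202.7)),("lid",(228.8,276.7),(438.2,233)),("tin",(327.8,235.2),(327.8,186)),("far",(406.3,248.7),(283.7,157)),("near",(410,280),(305,142.7)),]:
    print(n,*tri(ray(T,*a),ray(S,*b)))
print("knob@103",onz(T,220.3,272,103),onz(S,442.3,202.7,103))
print("lid@13",onz(T,228.8,276.7,13)); print("tin@50",onz(T,327.8,235.2,50))
f=onz(T,406.3,248.7,0);n=onz(T,410,280,0);print(f,n,onz(S,283.7,157,0),onz(S,305,142.7,0))
f=onz(S,283.7,157,0);n=onz(S,305,142.7,0)
print(proj(T,f),proj(T,n))
# scuff mask, precise
im=cv2.imread("pics/top0.png")
m=((im.min(2)>150)).astype(np.uint8); 
k,l,st,ce=cv2.connectedComponentsWithStats(m)
for i in range(1,k):
    u,v=ce[i]
    if abs(u-408)<8 and abs(v-264)<10: print(st[i],ce[i])
    
    if abs(u-408)<8 and abs(v-264)<10:
        P=np.array([onz(T,x,y,0)[:2] for y,x in zip(*np.where(l==i))]); c=P.mean(0); w,V=np.linalg.eigh(np.cov((P-c).T)); a=V[:,1]; a*=np.sign(a[0]); q=(P-c)@a; print(c,a,np.degrees(np.arctan2(a[1],a[0])),q.min(),q.max())
s=state();print(s["ee_pos"],s["ee_rot"])
E
```

```text
knob [486.6 223.7 107.1] [np.float64(0.3303841362639438), np.float64(0.33038413626391766)]
lid [477.1 221.6   4.4] [np.float64(0.9271509855629166), np.float64(0.9271509855628344)]
tin [579.  -24.7  47.3] [np.float64(0.30373713340529984), np.float64(0.30373713340530323)]
far [ 550.5 -227.    -3.5] [np.float64(1.188592016736976), np.float64(1.1885920167370498)]
near [ 471.2 -233.8   -3.8] [np.float64(1.7350442057562958), np.float64(1.7350442057561053)]
knob@103 [486.9 224.2 103. ] [482.7 221.7 103. ]
lid@13 [477.6 219.5  13. ]
tin@50 [578.9 -24.8  50. ]
[ 551.  -227.1    0. ] [ 472.4 -234.3    0. ] [ 552.3 -222.5    0. ] [ 473.3 -228.6    0. ]
[404.5 248.2] [407.7 279.6]
[403 249  10  31 234] [407.6 263.6]
[ 513.5 -229.4] [1.  0.1] 4.58342366883318 -38.88479486366591 36.956073386359535
[143.7 556.3 185.5] [-179.9   -0.   165.5]
```

```bash
cat >> h.py <<'E'
def goto(x,y,z,yaw):
    s=state(); A=R.from_euler("xyz",s["ee_rot"],degrees=True); B=R.from_euler("xyz",[180,0,yaw],degrees=True)
    print("t",round(s["time_s"],2),"row:",(A.inv()*B).as_rotvec(degrees=True).round(2),A.inv().apply(np.array([x,y,z])-s["ee_pos"]).round(1),"F",s["force"].round(1),"w",round(s["gripper_width"],1))
E
python3 -c "
from h import *
goto(486,223,210,95)"
```

```text
t 0.15 row: [-7.000e-02  4.000e-02  7.052e+01] [-414.8 -237.2  -24.2] F [-0.5  0.7 -0.4] w 91.1
```

{"name": "carry_out", "arguments": {
  "commands": [
    [0,0,70.5,-415,-237,-24,1],
    [0,0,70.5,-415,-237,-24,1],
    [0,0,70.5,-415,-237,-24,1],
    [0,0,70.5,-415,-237,-24,1],
    [0,0,70.5,-415,-237,-24,1],
    [0,0,70.5,-415,-237,-24,1],
    [0,0,70.5,-415,-237,-24,1],
    [0,0,70.5,-415,-237,-24,1],
    [0,0,70.5,-415,-237,-24,1],
    [0,0,70.5,-415,-237,-24,1],
    [0,0,70.5,-415,-237,-24,1],
    [0,0,70.5,-415,-237,-24,1],
    [0,0,70.5,-415,-237,-24,1],
    [0,0,70.5,-415,-237,-24,1]
  ]
}}

```text
time_s: 1.55
ee_pos: [485.4, 224.3, 210.1]
ee_rot: [-180.0, -0.0, 95.1]
force: [0.2, 0.1, 0.4]
gripper_width: 91.4
gripper_force: 0.0
```

```bash
python3 - <<'E'
from h import *
s=state(); im=grab_frame("wrist")[...,::-1].copy(); cv2.imwrite("pics/w1.png",im)
np.set_printoptions(precision=1,suppress=True)
print(s["time_s"],s["ee_pos"],s["ee_rot"],s["force"])
W=cam("wrist",s)
for z,n in((119,"top"),(103,"knob"),(13,"lid")): print(n,proj(W,(486,223,z) if n!="lid" else (477.5,220,13)))
cv2.imwrite("pics/w1v.png",crop(im,180,60,460,360,2))
E
```

```text
1.55 [485.4 224.3 210.1] [-180.    -0.    95.1] [0.2 0.1 0.4]
top [319.1 192. ]
knob [319.1 188. ]
lid [312.6 173. ]
```

View pics/w1v.png

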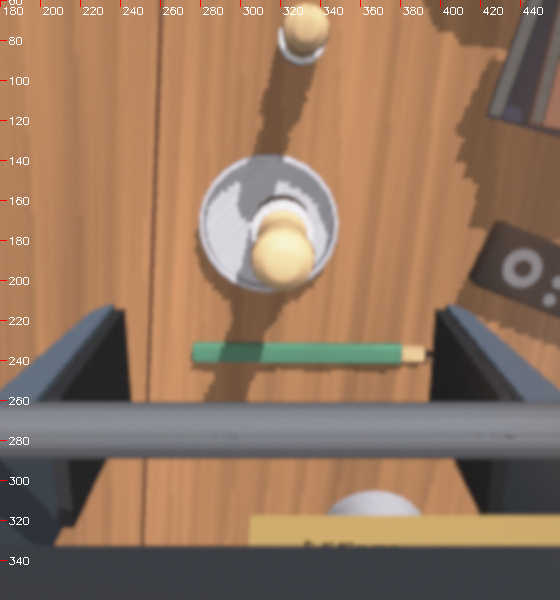

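```bash
python3 -c "
from h import *
W=cam('wrist',state())
print(onz(W,321,190.5,104),onz(W,314.5,171.5,13))
goto(487.5,221.5,60,95)"
```

```text
[488.29787367 220.82835689 104.        ] [479.97379443 222.29152605  13.        ]
t 1.6 row: [-0.01 -0.01  0.12] [ -3.1   1.7 150.2] F [ 0.5  0.1 -0.4] w 91.1
```

{"name": "carry_out", "arguments": {
  "commands": [
    [0,0,0,-3,2,40,1],
    [0,0,0,-3,2,80,1],
    [0,0,0,-3,2,120,1],
    [0,0,0,-3,2,140,1],
    [0,0,0,-3,2,150,1],
    [0,0,0,-3,2,150,1],
    [0,0,0,-3,2,150,0.1],
    [0,0,0,-3,2,150,-0.2],
    [0,0,0,-3,2,150,-0.3],
    [0,0,0,-3,2,150,-0.5],
    [0,0,0,-3,2,150,-0.7],
    [0,0,0,-3,2,150,-0.8],
    [0,0,0,-3,2,150,-1],
    [0,0,0,-3,2,150,-1],
    [0,0,0,-3,2,150,-1]
  ],
  "force": 50
}}

```text
time_s: 3.1
ee_pos: [488.6, 220.7, 60.1]
ee_rot: [-180.0, -0.0, 95.0]
force: [0.0, 0.0, 0.2]
gripper_width: 31.5
gripper_force: 50.0
```

```bash
python3 -c "
from h import *
goto(486,222,190,95)
import numpy as np;print(state()['ee_pos'],state()['gripper_force'])"
```

```text
t 3.1 row: [-0.   -0.    0.02] [   1.6   -2.5 -129.9] F [0.  0.  0.2] w 31.5
[488.57907402 220.67725271  60.14300535] 49.99999755367753
```

Width reads 31.5 mm, where the straight part should be 28 mm, so I'll check how the handle sits before lifting.

```bash
python3 - <<'E'
from h import *
s=grab_frame("scene")[...,::-1].copy(); w=grab_frame("wrist")[...,::-1].copy()
cv2.imwrite("pics/m2.png",np.hstack([crop(s,395,150,495,270,4),crop(w,220,160,410,320,2)[:480]] if 0 else [crop(s,395,150,495,270,4)[:480], cv2.copyMakeBorder(crop(w,220,160,410,360,2),0,80,0,0,cv2.BORDER_CONSTANT)]))
E
```

```text
(no output)
```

View pics/m2.png

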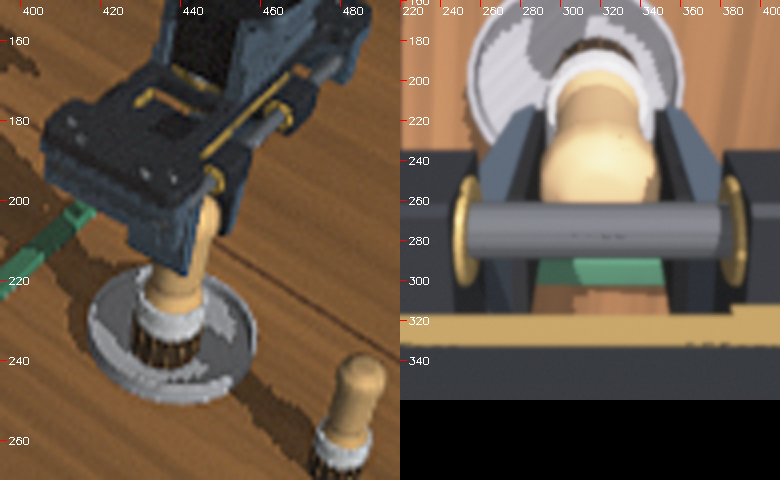

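The brush stands upright between the pads, but the pad tops bear on the knob's lower edge (wrist view near (320,250)). I'll regrip 6 mm lower on the straight part.

{"name": "carry_out", "arguments": {
  "commands": [
    [0,0,0,0,0,0,-0.1],
    [0,0,0,0,0,0,-0.1],
    [0,0,0,0,0,0,-0.1],
    [0,0,0,0,0,3,-0.1],
    [0,0,0,0,0,6,-0.1],
    [0,0,0,0,0,6,-0.2],
    [0,0,0,0,0,6,-0.3],
    [0,0,0,0,0,6,-0.5],
    [0,0,0,0,0,6,-1],
    [0,0,0,0,0,6,-1],
    [0,0,0,0,0,6,-1]
  ],
  "force": 50
}}

```text
time_s: 4.3
ee_pos: [488.6, 220.7, 54.1]
ee_rot: [180.0, -0.0, 95.0]
force: [0.1, -0.5, -2.2]
gripper_width: 31.7
gripper_force: 50.0
```

{"name": "carry_out", "arguments": {
  "commands": [
    [0,0,0,0,0,-10,-1],
    [0,0,0,0,0,-25,-1],
    [0,0,0,0,0,-50,-1],
    [0,0,0,0,0,-80,-1],
    [0,0,0,0,0,-110,-1],
    [0,0,0,0,0,-110,-1],
    [0,0,0,0,0,-110,-1]
  ]
}}

```text
time_s: 5.0
ee_pos: [488.7, 220.7, 164.9]
ee_rot: [179.9, -0.0, 95.0]
force: [-0.1, 0.2, -0.8]
gripper_width: 31.5
gripper_force: 50.0
```

```bash
python3 - <<'E'
from h import *
st=state(); s=grab_frame("scene")[...,::-1].copy(); t=grab_frame("top")[...,::-1].copy(); w=grab_frame("wrist")[...,::-1].copy()
cv2.imwrite("pics/w3.png",w);cv2.imwrite("pics/s3.png",s);cv2.imwrite("pics/t3.png",t)
S=cam("scene"); p=st["ee_pos"]; b=p+[0,0,22-79]  # expected tip: grasp point at p.z+19, 70 above tip
print(st["ee_pos"],st["force"],proj(S,[p[0],p[1],p[2]+19-70]),proj(S,[p[0],p[1],p[2]+19-70+44]))
a=crop(s,395,90,495,260,3); b=crop(w,220,130,410,360,2)
h=max(a.shape[0],b.shape[0]); pad=lambda i:cv2.copyMakeBorder(i,0,h-i.shape[0],0,0,cv2.BORDER_CONSTANT)
cv2.imwrite("pics/m3.png",np.hstack([pad(a),pad(b)]))
E
```

```text
[488.70647467 220.69196996 164.88870082] [-0.12916182  0.24172983 -0.82731581] [440.77982814 200.1378897 ] [443.74086835 184.45435104]
```

View pics/m3.png

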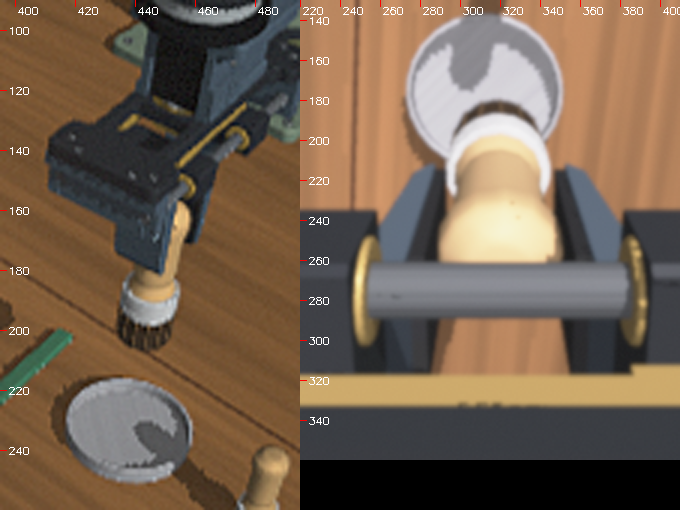

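Lifted cleanly (0.83 N weight, brush upright; the lid stays put at scene (438,232)). Next I go above the tin.

```bash
python3 -c "
from h import *
goto(579,-25,165,95)"
```

```text
t 5.15 row: [-0.16  0.05  0.01] [-252.3   69.6   -2.2] F [ 0.7 -0.  -0.7] w 31.8
```

{"name": "carry_out", "arguments": {
  "commands": [
    [0,0,0,-40,11,0,-1],
    [0,0,0,-85,23,0,-1],
    [0,0,0,-130,36,0,-1],
    [0,0,0,-175,48,0,-1],
    [0,0,0,-215,59,0,-1],
    [0,0,0,-240,66,0,-1],
    [0,0,0,-252,70,0,-1],
    [0,0,0,-252,70,0,-1],
    [0,0,0,-252,70,0,-1],
    [0,0,0,-252,70,0,-1]
  ]
}}

```text
time_s: 6.15
ee_pos: [579.8, -22.8, 163.9]
ee_rot: [-180.0, -0.0, 95.1]
force: [-0.7, 0.1, -0.6]
gripper_width: 31.3
gripper_force: 50.0
```

```bash
python3 - <<'E'
from h import *
st=state(); w=grab_frame("wrist")[...,::-1].copy(); s=grab_frame("scene")[...,::-1].copy()
cv2.imwrite("pics/w4.png",w);cv2.imwrite("pics/s4.png",s)
W=cam("wrist",st); print(st["time_s"],st["ee_pos"],st["force"],"tin rim",proj(W,(579,-25,50)),"tip",proj(W,st["ee_pos"]-[0,0,51]),"scene tip",proj(cam("scene"),st["ee_pos"]-[0,0,51]),proj(cam("scene"),(579,-25,50)))
a=crop(s,270,110,390,230,3); b=crop(w,220,110,420,360,2)
h=max(a.shape[0],b.shape[0]); pad=lambda i:cv2.copyMakeBorder(i,0,h-i.shape[0],0,0,cv2.BORDER_CONSTANT)
cv2.imwrite("pics/m4.png",np.hstack([pad(a),pad(b)]))
goto(579,-25,97,95)
E
```

```text
6.15 [579.77798584 -22.75482217 163.94342793] [-0.70770484  0.14814225 -0.56670702] tin rim [317.80718718 187.22978533] tip [318.491129   202.51522734] scene tip [327.47491002 165.01616497] [327.55786631 185.06592445]
t 6.25 row: [-0.01 -0.02  0.12] [-2.  -1.2 67.2] F [ 0.1  0.1 -1.2] w 31.6
```

View pics/m4.png

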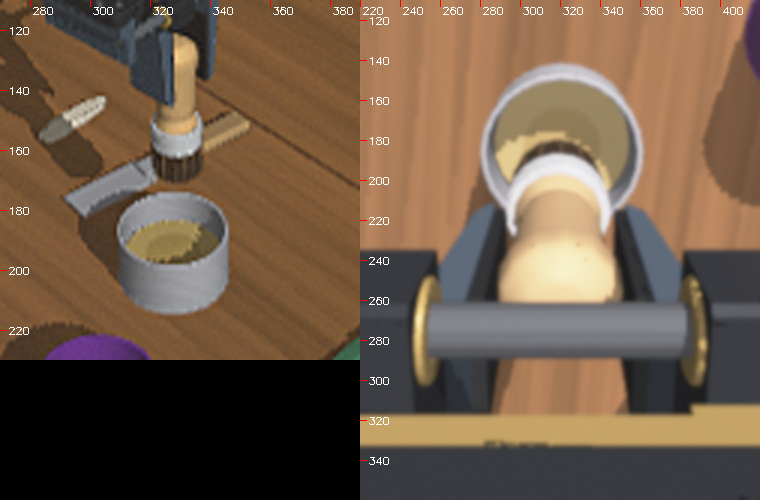

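The brush hangs upright over the tin. The tin's rim is at wrist (321,181) and scene (328,186), within a few mm of the tool axis. I'll lower it into the mouth.

{"name": "carry_out", "arguments": {
  "commands": [
    [0,0,0,0,0,25,-1],
    [0,0,0,0,0,45,-1],
    [0,0,0,0,0,60,-1],
    [0,0,0,0,0,66,-1],
    [0,0,0,0,0,66,-1],
    [0,0,0,0,0,66,-1]
  ]
}}

```text
time_s: 6.85
ee_pos: [581.0, -23.9, 99.0]
ee_rot: [179.9, 0.0, 95.0]
force: [0.3, -0.3, -0.9]
gripper_width: 32.0
gripper_force: 50.0
```

{"name": "carry_out", "arguments": {
  "commands": [
    [0,0,0,0,0,1.5,-1],
    [0,0,0,0,0,3,-1],
    [0,0,0,0,0,4.5,-1],
    [0,0,0,0,0,6,-1],
    [0,0,0,0,0,6,-1]
  ]
}}

```text
time_s: 7.35
ee_pos: [580.2, -24.3, 91.9]
ee_rot: [-180.0, -0.0, 95.0]
force: [0.4, 0.1, -1.3]
gripper_width: 31.9
gripper_force: 50.0
```

{"name": "carry_out", "arguments": {
  "commands": [
    [0,0,0,0,0,1.5,-1],
    [0,0,0,0,0,3,-1],
    [0,0,0,0,0,4,-1],
    [0,0,0,0,0,4,-1]
  ]
}}

```text
time_s: 7.75
ee_pos: [580.2, -24.2, 87.9]
ee_rot: [-180.0, -0.0, 95.0]
force: [-0.0, 1.0, -0.9]
gripper_width: 31.5
gripper_force: 50.0
```

{"name": "carry_out", "arguments": {
  "commands": [
    [0,0,0,0,0,1.5,-1],
    [0,0,0,0,0,3,-1],
    [0,0,0,0,0,4,-1],
    [0,0,0,0,0,4,-1]
  ]
}}

```text
time_s: 8.15
ee_pos: [580.2, -24.2, 83.9]
ee_rot: [-180.0, -0.0, 95.0]
force: [-0.8, 0.2, -1.6]
gripper_width: 31.4
gripper_force: 50.0
```

{"name": "carry_out", "arguments": {
  "commands": [
    [0,0,0,0,0,1.5,-1],
    [0,0,0,0,0,3,-1],
    [0,0,0,0,0,4,-1],
    [0,0,0,0,0,4,-1]
  ]
}}

```text
time_s: 8.55
ee_pos: [580.2, -24.2, 79.9]
ee_rot: [-180.0, -0.0, 95.0]
force: [-0.5, -0.1, -1.6]
gripper_width: 31.4
gripper_force: 50.0
```

{"name": "carry_out", "arguments": {
  "commands": [
    [0,0,0,0,0,1.5,-1],
    [0,0,0,0,0,3,-1],
    [0,0,0,0,0,3,-1],
    [0,0,0,0,0,3,-1]
  ]
}}

```text
time_s: 8.95
ee_pos: [580.3, -24.2, 77.1]
ee_rot: [-180.0, -0.0, 95.0]
force: [-0.6, 0.5, -0.9]
gripper_width: 31.3
gripper_force: 50.0
```

{"name": "carry_out", "arguments": {
  "commands": [
    [0,0,0,0,0,1.5,-1],
    [0,0,0,0,0,3,-1],
    [0,0,0,0,0,3,-1],
    [0,0,0,0,0,3,-1]
  ]
}}

```text
time_s: 9.35
ee_pos: [580.5, -24.3, 74.4]
ee_rot: [180.0, 0.0, 95.0]
force: [0.1, -0.1, 1.1]
gripper_width: 31.4
gripper_force: 50.0
```

{"name": "carry_out", "arguments": {
  "commands": [
    [0,0,0,0,0,1,-1],
    [0,0,0,0,0,2,-1],
    [0,0,0,0,0,2,-1],
    [0,0,0,0,0,2,-1],
    [0,0,0,0,0,2,-1]
  ]
}}

```text
time_s: 9.85
ee_pos: [580.5, -24.2, 72.3]
ee_rot: [180.0, -0.0, 95.0]
force: [-0.3, 0.4, 1.9]
gripper_width: 32.0
gripper_force: 50.0
```

```bash
python3 -c "
from h import *
for i in range(3): print(state()['force'],state()['ee_pos'])"
```

```text
[-0.32296736  0.40870505  1.92094698] [580.48239933 -24.24009615  72.27793277]
[-0.32296736  0.40870505  1.92094698] [580.48239933 -24.24009615  72.27793277]
[-0.32296736  0.40870505  1.92094698] [580.48239933 -24.24009615  72.27793277]
```

Contact at about 3 N held for 0.4 s. I'll lift out and move past the scuff so the wrist camera can see it.

{"name": "carry_out", "arguments": {
  "commands": [
    [0,0,0,0,0,-10,-1],
    [0,0,0,0,0,-30,-1],
    [0,0,0,0,0,-60,-1],
    [0,0,0,0,0,-90,-1],
    [0,0,0,0,0,-93,-1],
    [0,0,0,0,0,-93,-1]
  ]
}}

```text
time_s: 10.45
ee_pos: [580.5, -24.3, 165.6]
ee_rot: [179.9, 0.0, 95.0]
force: [1.0, 0.9, -1.4]
gripper_width: 31.4
gripper_force: 50.0
```

```bash
python3 -c "
from h import *
goto(515,-278,165,95)"
```

```text
t 10.45 row: [0.07 0.01 0.01] [-247.   -87.4    0.6] F [ 1.   0.9 -1.4] w 31.4
```

{"name": "carry_out", "arguments": {
  "commands": [
    [0,0,0,-35,-12,0,-1],
    [0,0,0,-80,-28,0,-1],
    [0,0,0,-125,-44,0,-1],
    [0,0,0,-170,-60,0,-1],
    [0,0,0,-210,-74,0,-1],
    [0,0,0,-235,-83,0,-1],
    [0,0,0,-247,-87,0,-1],
    [0,0,0,-247,-87,0,-1],
    [0,0,0,-247,-87,0,-1],
    [0,0,0,-247,-87,0,-1]
  ]
}}

```text
time_s: 11.45
ee_pos: [515.6, -276.3, 164.8]
ee_rot: [-180.0, -0.1, 95.1]
force: [0.3, 0.1, -0.7]
gripper_width: 31.5
gripper_force: 50.0
```

```bash
python3 - <<'E'
from h import *
np.set_printoptions(precision=1,suppress=True)
st=state(); w=grab_frame("wrist")[...,::-1].copy(); s=grab_frame("scene")[...,::-1].copy()
cv2.imwrite("pics/w5.png",w);cv2.imwrite("pics/s5.png",s)
W=cam("wrist",st); print(st["time_s"],st["ee_pos"],st["ee_rot"],st["force"]);print(proj(W,(512,-228,0)))
g=w.min(2); m=((g>150)&(np.arange(400)[:,None]<215)).astype(np.uint8); m=cv2.morphologyEx(m,cv2.MORPH_OPEN,np.ones((3,3)))
k,l,sv,ce=cv2.connectedComponentsWithStats(m)
for i in range(1,k):
    if sv[i,4]<300: continue
    P=np.array([onz(W,x,y,0)[:2] for y,x in zip(*np.where(l==i))]); c=P.mean(0); ww,V=np.linalg.eigh(np.cov((P-c).T)); a=V[:,1]*np.sign(V[0,1]); q=(P-c)@a
    print(sv[i],ce[i],"c",c+a*(q.max()+q.min())/2,np.degrees(np.arctan2(a[1],a[0])),q.min(),q.max(),4*np.sqrt(ww))
    
cv2.imwrite("pics/m5.png",crop(w,180,60,460,360,2))
E
```

```text
11.45 [ 515.6 -276.3  164.8] [-180.    -0.1   95.1] [ 0.3  0.1 -0.7]
[319.4 135. ]
[ 321   27   82   43 2050] [360.9  48.7] c [ 548.4 -131.5] -8.857603610508727 -44.96328985309135 43.49588479703129 [31.3 98.3]
[ 287  126   67   22 1189] [321.  136.2] c [ 512.9 -229.4] 4.613220742036786 -39.98334881516173 37.697061654379844 [25.3 82.1]
[293 187  52  28 783] [319.4 199.2] c [ 518.5 -306.2] 2.8679753934673227 -32.5443591720302 31.66016296392897 [33.4 69.6]
[563 191  50  24 822] [589.1 203.4] c [ 853.8 -281.9] 10.718315695897969 -31.286537017470383 30.493990379093173 [31.8 64. ]
```

View pics/m5.png

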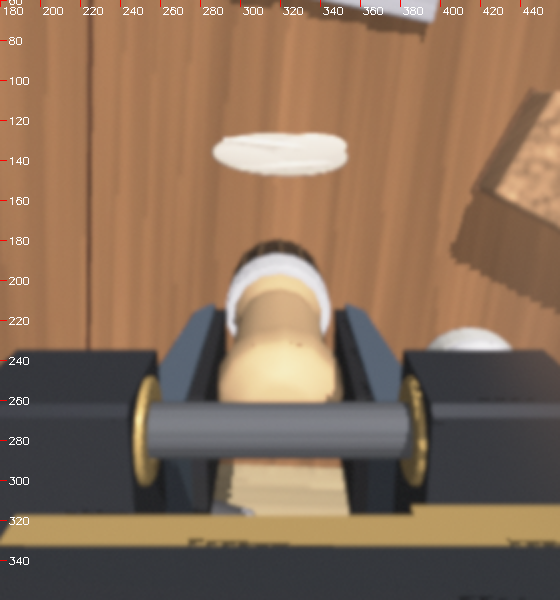

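Scuff seen at wrist (321,136): centre (513,-229), axis 4.6°, which agrees with the top view. So the far point is (543,-227) and the near point is (483,-232).

```bash
python3 -c "
from h import *
goto(543.5,-227,70,95)"
```

```text
t 11.55 row: [ 0.   -0.03  0.12] [46.8 32.1 95.1] F [-0.1  0.8 -1.2] w 31.5
```

{"name": "carry_out", "arguments": {
  "commands": [
    [0,0,0,25,17,10,-1],
    [0,0,0,47,32,30,-1],
    [0,0,0,47,32,60,-1],
    [0,0,0,47,32,85,-1],
    [0,0,0,47,32,95,-1],
    [0,0,0,47,32,95,-1],
    [0,0,0,47,32,97,-1],
    [0,0,0,47,32,99,-1],
    [0,0,0,47,32,101,-1],
    [0,0,0,47,32,101,-1],
    [0,0,0,47,32,101,-1]
  ]
}}

```text
time_s: 12.65
ee_pos: [543.2, -228.4, 64.5]
ee_rot: [180.0, 0.0, 95.0]
force: [-0.7, 0.0, -1.0]
gripper_width: 31.4
gripper_force: 50.0
```

{"name": "carry_out", "arguments": {
  "commands": [
    [0,0,0,0,0,1.5,-1],
    [0,0,0,0,0,3,-1],
    [0,0,0,0,0,4,-1],
    [0,0,0,0,0,4,-1],
    [0,0,0,0,0,4,-1]
  ]
}}

```text
time_s: 13.15
ee_pos: [543.1, -228.3, 60.0]
ee_rot: [-180.0, -0.0, 95.0]
force: [-1.3, -0.5, -1.5]
gripper_width: 31.6
gripper_force: 50.0
```

{"name": "carry_out", "arguments": {
  "commands": [
    [0,0,0,0,0,1.5,-1],
    [0,0,0,0,0,3,-1],
    [0,0,0,0,0,3,-1],
    [0,0,0,0,0,3,-1]
  ]
}}

```text
time_s: 13.55
ee_pos: [543.0, -228.3, 57.0]
ee_rot: [-180.0, -0.0, 95.0]
force: [-0.2, -0.7, -0.5]
gripper_width: 31.7
gripper_force: 50.0
```

{"name": "carry_out", "arguments": {
  "commands": [
    [0,0,0,0,0,1,-1],
    [0,0,0,0,0,2,-1],
    [0,0,0,0,0,2,-1],
    [0,0,0,0,0,2,-1]
  ]
}}

```text
time_s: 13.95
ee_pos: [543.0, -228.3, 55.1]
ee_rot: [-180.0, -0.0, 95.0]
force: [0.1, -0.2, -1.1]
gripper_width: 31.4
gripper_force: 50.0
```

{"name": "carry_out", "arguments": {
  "commands": [
    [0,0,0,0,0,1,-1],
    [0,0,0,0,0,2,-1],
    [0,0,0,0,0,2,-1],
    [0,0,0,0,0,2,-1]
  ]
}}

```text
time_s: 14.35
ee_pos: [543.0, -228.3, 53.1]
ee_rot: [-180.0, -0.0, 95.0]
force: [-0.2, 0.3, -1.0]
gripper_width: 31.4
gripper_force: 50.0
```

{"name": "carry_out", "arguments": {
  "commands": [
    [0,0,0,0,0,1,-1],
    [0,0,0,0,0,2,-1],
    [0,0,0,0,0,2,-1],
    [0,0,0,0,0,2,-1]
  ]
}}

```text
time_s: 14.75
ee_pos: [543.0, -228.3, 51.1]
ee_rot: [-180.0, -0.0, 95.0]
force: [-0.3, -0.2, -1.8]
gripper_width: 31.9
gripper_force: 50.0
```

{"name": "carry_out", "arguments": {
  "commands": [
    [0,0,0,0,0,1,-1],
    [0,0,0,0,0,2,-1],
    [0,0,0,0,0,2,-1],
    [0,0,0,0,0,2,-1]
  ]
}}

```text
time_s: 15.15
ee_pos: [543.2, -228.3, 49.3]
ee_rot: [180.0, 0.0, 95.0]
force: [0.2, 0.1, 1.6]
gripper_width: 31.4
gripper_force: 50.0
```

{"name": "carry_out", "arguments": {
  "commands": [
    [0,0,0,0,0,0.7,-1],
    [0,0,0,0.5,0,1.3,-1],
    [0,0,0,1,0,1.3,-1],
    [0,0,0,1,0,1.3,-1],
    [0,0,0,1,-2,1.3,-1],
    [0,0,0,1,-5,1.3,-1],
    [0,0,0,1,-9,1.3,-1],
    [0,0,0,1,-12,1.3,-1],
    [0,0,0,1,-15,1.3,-1]
  ]
}}

```text
time_s: 16.05
ee_pos: [528.0, -228.6, 47.9]
ee_rot: [180.0, 0.0, 95.0]
force: [1.9, 0.4, 2.4]
gripper_width: 31.7
gripper_force: 50.0
```

{"name": "carry_out", "arguments": {
  "commands": [
    [0,0,0,0,-3,0,-1],
    [0,0,0,0,-6,0,-1],
    [0,0,0,0,-9,0,-1],
    [0,0,0,0,-12,0,-1],
    [0,0,0,0,-15,0,-1],
    [0,0,0,0,-15,0,-1],
    [0,0,0,0,-15,0,-1]
  ]
}}

```text
time_s: 16.75
ee_pos: [512.6, -229.9, 47.7]
ee_rot: [-179.9, -0.0, 95.0]
force: [0.8, -0.2, 1.9]
gripper_width: 31.6
gripper_force: 50.0
```

{"name": "carry_out", "arguments": {
  "commands": [
    [0,0,0,0,-3,0,-1],
    [0,0,0,0,-6,0,-1],
    [0,0,0,0,-9,0,-1],
    [0,0,0,0,-12,0,-1],
    [0,0,0,0,-15,0,-1],
    [0,0,0,0,-18,0,-1],
    [0,0,0,0,-22,0,-1],
    [0,0,0,0,-26,0,-1],
    [0,0,0,0,-30,0,-1],
    [0,0,0,0,-30,0,-1],
    [0,0,0,0,-30,0,-1]
  ]
}}

```text
time_s: 17.85
ee_pos: [482.4, -232.5, 47.7]
ee_rot: [-179.9, -0.0, 95.0]
force: [-1.1, -0.1, 2.7]
gripper_width: 31.6
gripper_force: 50.0
```

```bash
python3 -c "
from h import *
goto(483,-231,140,95)"
```

```text
t 17.85 row: [-0.08 -0.03  0.02] [  1.4   0.6 -92.3] F [-1.1 -0.1  2.7] w 31.6
```

{"name": "carry_out", "arguments": {
  "commands": [
    [0,0,0,0,0,-10,-1],
    [0,0,0,0,0,-30,-1],
    [0,0,0,0,0,-60,-1],
    [0,0,0,0,0,-95,-1],
    [0,0,0,20,0,-117,-1],
    [0,0,0,60,0,-117,-1],
    [0,0,0,105,0,-117,-1],
    [0,0,0,150,0,-117,-1],
    [0,0,0,195,0,-117,-1],
    [0,0,0,240,10,-117,-1],
    [0,0,0,285,18,-117,-1],
    [0,0,0,330,24,-117,-1],
    [0,0,0,375,30,-117,-1],
    [0,0,0,415,34,-117,-1],
    [0,0,0,440,36,-117,-1],
    [0,0,0,452,37,-117,-1],
    [0,0,0,452,37,-117,-1],
    [0,0,0,452,37,-117,-1],
    [0,0,0,452,37,-117,-1]
  ]
}}

```text
time_s: 19.75
ee_pos: [480.4, 219.5, 164.8]
ee_rot: [-180.0, 0.0, 94.9]
force: [0.1, -0.6, -1.5]
gripper_width: 31.7
gripper_force: 50.0
```

```bash
python3 - <<'E'
from h import *
st=state(); w=grab_frame("wrist")[...,::-1].copy(); s=grab_frame("scene")[...,::-1].copy(); t=grab_frame("top")[...,::-1].copy()
W=cam("wrist",st); print(st["time_s"],st["ee_pos"],st["force"],"lid",proj(W,(479.5,221.5,13)),"tip scene",proj(cam("scene"),st["ee_pos"]-[0,0,51]))
a=crop(s,395,110,495,260,3); b=crop(w,220,130,410,360,2)
h=max(a.shape[0],b.shape[0]); pad=lambda i:cv2.copyMakeBorder(i,0,h-i.shape[0],0,0,cv2.BORDER_CONSTANT)
cv2.imwrite("pics/m6.png",np.hstack([pad(a),pad(b)]))
goto(480,221.5,70,95)
E
```

```text
19.75 [480.42967258 219.48919036 164.8498186 ] [ 0.06062564 -0.64709904 -1.47349719] lid [318.15967896 175.728711  ] tip scene [442.83354018 197.8915025 ]
t 19.9 row: [ 0.    0.01 -0.07] [ 1.7 -0.5 95. ] F [-0.1  0.3 -0.5] w 31.5
```

View pics/m6.png

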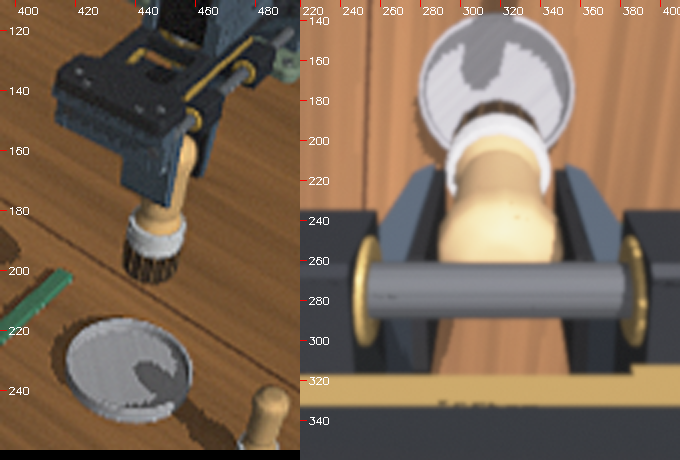

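The brush is upright, and the lid's centre is at wrist (318,175), as predicted for (479.5, 221.5). Lowering.

{"name": "carry_out", "arguments": {
  "commands": [
    [0,0,0,2,0,30,-1],
    [0,0,0,2,0,65,-1],
    [0,0,0,2,0,90,-1],
    [0,0,0,2,0,103,-1],
    [0,0,0,2,0,106,-1],
    [0,0,0,2,0,108,-1],
    [0,0,0,2,0,110,-1],
    [0,0,0,2,0,111,-1],
    [0,0,0,2,0,111,-1],
    [0,0,0,2,0,111,-1]
  ]
}}

```text
time_s: 20.9
ee_pos: [480.6, 223.1, 54.3]
ee_rot: [179.9, -0.0, 95.0]
force: [0.9, -0.2, -0.6]
gripper_width: 31.3
gripper_force: 50.0
```

```bash
python3 -c "
from h import *
goto(480,221.5,53,95);goto(480,221.5,53,95)"
```

```text
t 20.9 row: [ 0.05 -0.02  0.02] [-1.5 -0.8  1.3] F [ 0.9 -0.2 -0.6] w 31.3
t 20.9 row: [ 0.05 -0.02  0.02] [-1.5 -0.8  1.3] F [ 0.9 -0.2 -0.6] w 31.3
```

{"name": "carry_out", "arguments": {
  "commands": [
    [0,0,0,0,0,0.7,-1],
    [0,0,0,0,0,1.3,-1],
    [0,0,0,0,0,1.3,-1],
    [0,0,0,0,0,1.3,-1]
  ]
}}

```text
time_s: 21.3
ee_pos: [480.6, 223.1, 52.8]
ee_rot: [180.0, -0.0, 95.0]
force: [-0.2, 0.3, 1.3]
gripper_width: 31.6
gripper_force: 50.0
```

Touchdown on the lid's floor. I'll ease off slightly and open gradually.

{"name": "carry_out", "arguments": {
  "commands": [
    [0,0,0,0,0,-0.8,-1],
    [0,0,0,0,0,-0.8,-1],
    [0,0,0,0,0,-0.8,-0.25],
    [0,0,0,0,0,-0.8,-0.1],
    [0,0,0,0,0,-0.8,0.1],
    [0,0,0,0,0,-0.8,0.3],
    [0,0,0,0,0,-0.8,0.5],
    [0,0,0,0,0,-0.8,0.8],
    [0,0,0,0,0,-0.8,1],
    [0,0,0,0,0,-0.8,1],
    [0,0,0,0,0,-0.8,1],
    [0,0,0,0,0,-0.8,1]
  ]
}}

```text
time_s: 22.5
ee_pos: [480.4, 223.0, 53.4]
ee_rot: [180.0, -0.0, 95.0]
force: [0.8, -0.2, -0.1]
gripper_width: 91.2
gripper_force: 0.0
```

{"name": "carry_out", "arguments": {
  "commands": [
    [0,0,0,0,0,-15,1],
    [0,0,0,0,0,-35,1],
    [0,0,0,0,0,-60,1],
    [0,0,0,0,0,-90,1],
    [0,0,0,0,0,-120,1],
    [0,0,0,0,0,-150,1],
    [0,0,0,0,0,-150,1],
    [0,0,0,0,0,-150,1],
    [0,0,0,0,0,-150,1]
  ]
}}

```text
time_s: 23.4
ee_pos: [479.5, 222.6, 202.0]
ee_rot: [-179.9, 0.0, 95.0]
force: [0.8, -0.4, 0.2]
gripper_width: 91.1
gripper_force: 0.0
```

```bash
python3 - <<'E'
from h import *
st=state(); w=grab_frame("wrist")[...,::-1].copy(); s=grab_frame("scene")[...,::-1].copy(); t=grab_frame("top")[...,::-1].copy()
print(st["time_s"],st["ee_pos"],st["force"],st["gripper_width"])
a=crop(s,275,130,475,290,2); b=crop(w,200,100,380,300,2)
h=max(a.shape[0],b.shape[0]); pad=lambda i:cv2.copyMakeBorder(i,0,h-i.shape[0],0,0,cv2.BORDER_CONSTANT)
cv2.imwrite("pics/m7.png",np.hstack([pad(a),pad(b)]))
E
```

```text
23.4 [479.49698269 222.56337204 202.00498195] [ 0.81247299 -0.42708777  0.17231109] 91.13755415805274
```

View pics/m7.png

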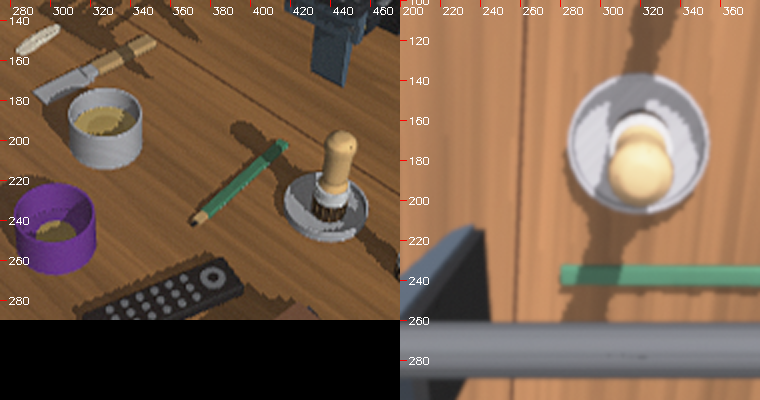

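The brush stands upright in the middle of the lid (scene (438,220), wrist (319,185)). The tin, lid and bystanders are where they were, and the gripper is clear. I'm handing it in.

```bash
python3 -c "
from workcell import workorder
print(workorder.job_done())"
```

```text
the job is handed in; nothing more can be done
None
```

The job is handed in with no verdict returned: the brush was dipped, pressed onto the wax (about 3 N) and drawn lightly along the scuff from far end to near end, and now stands upright in the lid, with nothing else visibly moved in the closing pictures.

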